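# Put the plunger cutters away and work their plungers

## Robot

A 7-joint arm with a two-finger parallel gripper is mounted at the origin on the work surface. World frame = base frame: x ahead of the robot, y to its left, z up, the work surface at z = 0. Lengths are in m, angles in degrees, forces in N, time in s.
With the tool pointing down it reaches from about 0.35 to 0.9 m from the base axis. Payload 19.9 kg.
Tool frame: the origin (TCP) lies between the finger pads; the fingertips stand 11 mm ahead of it and the grasp point (between the pads) lies 8 mm behind it; z points along the fingers, y is the line along which they close (so a half turn about z gives the same grasp; the last joint's range is limited). The gripper opens to 94 mm and grips with 3 to 60 N. Pads are 16 mm wide; open, the fingers measure 119 mm over their backs; the gripper's body (75 mm by 177 mm) begins 78 mm behind the grasp point.
Start: joints at [62.939, 23.915, -0.59, 92.452, 0.269, 63.638, -3.037], TCP at [0.261, -0.568, 0.216] pointing down, gripper open.
Joint ranges: [-161.28, 161.28], [-22.2, 115.67], [-73.04, 71.86], [3.21, 147.25], [-68.34, 248.33], [10.77, 114.83], [-161.83, 161.83]. Speed limits (degrees/s): [108.29, 108.29, 136.94, 136.94, 172.46, 172.46, 172.46].

## Interface

Orientations are given as a 3x3 rotation matrix whose columns are the frame's x, y, z axes.
In Python, from cell import robot gives the robot as it stands.
- The arm moves only by the tool arm_command, never from a script. Its argument "steps" is a list of rows, each a list of 3 entries, a list of its own where there are three numbers: the shift along the world's x, y, z in m, then the turn, a rotation vector about the world's x, y, z in rad, then the gripper's target within -1 to 1 (shut at 1, half-way at 0, fully open at -1). A call has 1 to 10 rows; each row shifts and turns the commanded pose from where the row before left it; what a row does not reach is not made up. A row lasts 1/10 s, in which the tool goes at most 50 mm and 8.59 degrees, less where a joint would pass 70% of its speed; a pose out of reach is approached as far as the arm can. A call is refused whole if a number of a shift passes 0.05 or a number of a turn 0.15, either way. A call with a gripper value outside its range is refused whole. The fingers move at their own pace and stop on an object; "grip_force" is the grip in N (left out, the last holds). Time passes only in rows, so rows that do not move let the fingers close. It gives the time, the measured TCP pose, the force, the opening and the grip force at its end, in the units of the state.
- robot.read_state(): the state, without advancing time (a new reading comes with each control period).
- robot.get_image(name): name is "scene" or "top"; returns a dict with "color" (384x512x3 uint8, blue, green, red), "range_z" (384x512 float32, m along the optical axis (not along the pixel's ray), 0 where there is no reading), "mtx" (3x3 intrinsics, pixels), "pose" (4x4, takes a point from camera to world coordinates). Camera axes: x right, y down, z forward; pixel columns grow to the right and rows downward; lengths in m; the calibration is good to about 2 mm. A picture is of the moment at which its call begins.
- robot.close_job(): hands the job in; it is judged then, once.
Trained networks look in a picture, given as the dict that the camera call returned (one of the last four; its "shot" number tells which), for a name from the list of things; names that differ only in an ending like _2 or _b are one class to them, and where a whole thing is asked for, a point or a joint stands for the part that bears it (a point fixed in the world has none). Each returns a list of dicts, best first, with "conf" (0 to 1); they miss things now and then, are a little off and sometimes report something else, mostly with a low value. They report only what shows in the picture. A call takes as long as a camera call. They do not tell look-alikes from the thing itself.
- robot.search_frame(name, picture): "point" ([x, y, z] in m, in world coordinates, good to about 4 mm: the middle of the surface that is visible of it).
- robot.cut_out(name, picture): "pixels" (384x512 bool, what is visible of it).
- robot.tip_of(name, picture): "point" ([x, y, z] in m, in world coordinates, good to about 4 mm: a listed point, or the origin of a listed thing).
The state is a dict: "clock": time; "joints": joint angles; "qvel": joint speeds; "joint_efforts": joint torques, N m; "tool_pos": TCP position; "tool_rot": TCP orientation; "force": force on the tool from outside, world axes, zero at the start; "torque": the same for the moment, N m; "gripper_width": finger opening in m; "grasp_force": force on a finger pad.
Only numpy, scipy, OpenCV 4.12 (cv2) and the standard library are available. Lean on these libraries where they do the work, as an engineer would, in place of code of your own. Each camera call takes 0.05 s, during which the arm holds its last target. There are 200 camera calls.

## Task

Put the washed green plunger cutters away: stand each one upright in the well of its own size in the white rack, with its thumb tab in the notch. With each cutter standing in its well, work the plungers one after another from the largest cutter present to the smallest: push the knob past the light first stop right down to the firm second stop, hold it there a moment, then let it spring fully back up. Leave the jar, the spatula and the steel cutters where they are.

Things in the scene. Friction and masses are not known exactly. Their poses are not given: they have to be found in the camera images.
- rack: white rack fixed on the bench: plate 96 x 410 x 10 mm with a row of five square wells, centred at its y = 160, 80, 0, -80, -160 mm (largest to smallest) and x = 0, floor z = 10. Origin: centre of underside; y along the row, z up. Wells are 5 mm wider than their cutters; walls 6 mm thick, 16 high (rim at z = 26), each with a 22 mm wide notch, down to the floor, in the middle of its -x wall
- cutter66: the largest plunger cutter (may be absent), pale green plastic, 88 mm tall, 0.1 to 0.26 kg. Origin: centre of underside, z up. Square skirt 66 mm, 20 high; barrel 55 wide from 20 to 42 mm up; white collar 26 wide, 50 to 56 up; square knob 28 x 28, sides parallel to the skirt, 68 to 88 up (can be lifted by it). Tab 14 wide, 12 high stands out 12 mm at the bottom of the -x side
- tab66 (a point): middle of the thumb tab of the 66 mm cutter
- soft66 (a joint): first stage of the 66 mm cutter's plunger, m: 0 = knob up, 0.012 = knob down on the collar (light first stop); spring takes 1.5 to 3.3 N
- firm66 (a joint): second stage of the 66 mm cutter's plunger, m: 0 = collar up, 0.008 = collar down on the barrel (firm second stop, the end of the travel); it starts to move at about 7 N and needs 11 N for all of it. Both stages spring back by themselves. Whole stroke of the knob 20 mm
- cutter59: the second largest plunger cutter (may be absent), pale green plastic, 88 mm tall, 0.1 to 0.26 kg. Origin: centre of underside, z up. Square skirt 59 mm, 20 high; barrel 50 wide from 20 to 42 mm up; white collar 26 wide, 50 to 56 up; square knob 28 x 28, sides parallel to the skirt, 68 to 88 up (can be lifted by it). Tab 14 wide, 12 high stands out 12 mm at the bottom of the -x side
- tab59 (a point): middle of the thumb tab of the 59 mm cutter
- soft59 (a joint): first stage of the 59 mm cutter's plunger, m: 0 = knob up, 0.012 = knob down on the collar (light first stop); spring takes 1.5 to 3.3 N
- firm59 (a joint): second stage of the 59 mm cutter's plunger, m: 0 = collar up, 0.008 = collar down on the barrel (firm second stop, the end of the travel); it starts to move at about 7 N and needs 11 N for all of it. Both stages spring back by themselves. Whole stroke of the knob 20 mm
- cutter52: the middle-sized plunger cutter (may be absent), pale green plastic, 88 mm tall, 0.1 to 0.26 kg. Origin: centre of underside, z up. Square skirt 52 mm, 20 high; barrel 44 wide from 20 to 42 mm up; white collar 26 wide, 50 to 56 up; square knob 28 x 28, sides parallel to the skirt, 68 to 88 up (can be lifted by it). Tab 14 wide, 12 high stands out 12 mm at the bottom of the -x side
- tab52 (a point): middle of the thumb tab of the 52 mm cutter
- soft52 (a joint): first stage of the 52 mm cutter's plunger, m: 0 = knob up, 0.012 = knob down on the collar (light first stop); spring takes 1.5 to 3.3 N
- firm52 (a joint): second stage of the 52 mm cutter's plunger, m: 0 = collar up, 0.008 = collar down on the barrel (firm second stop, the end of the travel); it starts to move at about 7 N and needs 11 N for all of it. Both stages spring back by themselves. Whole stroke of the knob 20 mm
- cutter45: the second smallest plunger cutter (may be absent), pale green plastic, 88 mm tall, 0.1 to 0.26 kg. Origin: centre of underside, z up. Square skirt 45 mm, 20 high; barrel 38 wide from 20 to 42 mm up; white collar 26 wide, 50 to 56 up; square knob 28 x 28, sides parallel to the skirt, 68 to 88 up (can be lifted by it). Tab 14 wide, 12 high stands out 12 mm at the bottom of the -x side
- tab45 (a point): middle of the thumb tab of the 45 mm cutter
- soft45 (a joint): first stage of the 45 mm cutter's plunger, m: 0 = knob up, 0.012 = knob down on the collar (light first stop); spring takes 1.5 to 3.3 N
- firm45 (a joint): second stage of the 45 mm cutter's plunger, m: 0 = collar up, 0.008 = collar down on the barrel (firm second stop, the end of the travel); it starts to move at about 7 N and needs 11 N for all of it. Both stages spring back by themselves. Whole stroke of the knob 20 mm
- cutter38: the smallest plunger cutter (may be absent), pale green plastic, 88 mm tall, 0.1 to 0.26 kg. Origin: centre of underside, z up. Square skirt 38 mm, 20 high; barrel 32 wide from 20 to 42 mm up; white collar 26 wide, 50 to 56 up; square knob 28 x 28, sides parallel to the skirt, 68 to 88 up (can be lifted by it). Tab 14 wide, 12 high stands out 12 mm at the bottom of the -x side
- tab38 (a point): middle of the thumb tab of the 38 mm cutter
- soft38 (a joint): first stage of the 38 mm cutter's plunger, m: 0 = knob up, 0.012 = knob down on the collar (light first stop); spring takes 1.5 to 3.3 N
- firm38 (a joint): second stage of the 38 mm cutter's plunger, m: 0 = collar up, 0.008 = collar down on the barrel (firm second stop, the end of the travel); it starts to move at about 7 N and needs 11 N for all of it. Both stages spring back by themselves. Whole stroke of the knob 20 mm
- jar: bystander: clear glass storage jar with a wooden lid, 100 mm wide, 149 mm tall, origin at the centre of its underside
- steel_set: bystander: three nested stainless square cutters, 90 mm outside, 40 mm high, origin at the centre of the underside
- spatula: bystander: steel offset spatula with black handle, about 310 mm long, lying along its x axis (handle to -x), origin near its middle on the underside
Not all that is in view belongs to the job. What is shaped like the cutter45 but orange or yellow is not meant.

How it is judged (in metres and radians):
On the way, in this order (a step that is already met when the one before it is completed fails the run):
1. the 66 mm cutter stands in its well and its plunger is held down at the firm second stop (x of cutter66 in the frame of rack between -0.006 and 0.006 m and y of cutter66 in the frame of rack between 0.154 and 0.166 m and z of cutter66 in the frame of rack between 0.006 and 0.014 m and angle between cutter66's own z axis and vertical below 0.07 rad and x of tab66 in the frame of rack below -0.033 m and value of joint soft66 above 0.0095 m and value of joint firm66 above 0.006 m), for 0.3 s.
2. the 59 mm cutter stands in its well and its plunger is held down at the firm second stop (x of cutter59 in the frame of rack between -0.006 and 0.006 m and y of cutter59 in the frame of rack between 0.074 and 0.086 m and z of cutter59 in the frame of rack between 0.006 and 0.014 m and angle between cutter59's own z axis and vertical below 0.07 rad and x of tab59 in the frame of rack below -0.0295 m and value of joint soft59 above 0.0095 m and value of joint firm59 above 0.006 m), for 0.3 s.
3. the 52 mm cutter stands in its well and its plunger is held down at the firm second stop (x of cutter52 in the frame of rack between -0.006 and 0.006 m and y of cutter52 in the frame of rack between -0.006 and 0.006 m and z of cutter52 in the frame of rack between 0.006 and 0.014 m and angle between cutter52's own z axis and vertical below 0.07 rad and x of tab52 in the frame of rack below -0.026 m and value of joint soft52 above 0.0095 m and value of joint firm52 above 0.006 m), for 0.3 s.
4. the 45 mm cutter stands in its well and its plunger is held down at the firm second stop (x of cutter45 in the frame of rack between -0.006 and 0.006 m and y of cutter45 in the frame of rack between -0.086 and -0.074 m and z of cutter45 in the frame of rack between 0.006 and 0.014 m and angle between cutter45's own z axis and vertical below 0.07 rad and x of tab45 in the frame of rack below -0.0225 m and value of joint soft45 above 0.0095 m and value of joint firm45 above 0.006 m), for 0.3 s.
5. the 38 mm cutter stands in its well and its plunger is held down at the firm second stop (x of cutter38 in the frame of rack between -0.006 and 0.006 m and y of cutter38 in the frame of rack between -0.166 and -0.154 m and z of cutter38 in the frame of rack between 0.006 and 0.014 m and angle between cutter38's own z axis and vertical below 0.07 rad and x of tab38 in the frame of rack below -0.019 m and value of joint soft38 above 0.0095 m and value of joint firm38 above 0.006 m), for 0.3 s.
At the end, for the whole second after the job is handed in: every cutter present stands upright (within 0.07 rad) on the floor of its own well (within 6 mm sideways, 4 mm in height), tab at the notch, plunger sprung back up (both stages within 2 mm), at rest (x of cutter66 in the frame of rack between -0.006 and 0.006 m and y of cutter66 in the frame of rack between 0.154 and 0.166 m and z of cutter66 in the frame of rack between 0.006 and 0.014 m and angle between each of cutter66, cutter59, cutter52, cutter45, cutter38's own z axis and vertical below 0.07 rad and x of tab66 in the frame of rack below -0.033 m and value of joint each of soft66, firm66, soft59, firm59, soft52, firm52, soft45, firm45, soft38, firm38 below 0.002 m and linear speed of each of cutter66, cutter59, cutter52, cutter45, cutter38 below 0.02 m/s and x of cutter59 in the frame of rack between -0.006 and 0.006 m and y of cutter59 in the frame of rack between 0.074 and 0.086 m and z of cutter59 in the frame of rack between 0.006 and 0.014 m and x of tab59 in the frame of rack below -0.0295 m and x of cutter52 in the frame of rack between -0.006 and 0.006 m and y of cutter52 in the frame of rack between -0.006 and 0.006 m and z of cutter52 in the frame of rack between 0.006 and 0.014 m and x of tab52 in the frame of rack below -0.026 m and x of cutter45 in the frame of rack between -0.006 and 0.006 m and y of cutter45 in the frame of rack between -0.086 and -0.074 m and z of cutter45 in the frame of rack between 0.006 and 0.014 m and x of tab45 in the frame of rack below -0.0225 m and x of cutter38 in the frame of rack between -0.006 and 0.006 m and y of cutter38 in the frame of rack between -0.166 and -0.154 m and z of cutter38 in the frame of rack between 0.006 and 0.014 m and x of tab38 in the frame of rack below -0.019 m); the robot touches nothing.
It fails at once if the jar is moved more than 3 cm (distance of jar from where it was at the start of the episode above 0.03 m).
It fails at once if the steel set is moved more than 3 cm (distance of steel_set from where it was at the start of the episode above 0.03 m).
It fails at once if the spatula is moved more than 3 cm (distance of spatula from where it was at the start of the episode above 0.03 m).
Of cutter66, cutter59, cutter52, cutter45, cutter38 only 4 to 5 are there at a start; the rules pass over those that are not, and their reading is None.
At some moment in a run one of cutter66, cutter59, cutter52, cutter45, cutter38 may be knocked a few centimetres aside while the robot is not near it.
Once in a run the grip may slacken for a moment while it holds something.
It also fails if it takes over 210 s, if anything falls off the work surface, if the arm or the gripper's body presses on something with over 40 N, if the wrist force passes 120 N, or if a joint passes its speed limit or range.

## Working session

There is one attempt and no reset: what is moved stays moved. The work goes in short steps, Python scripts to look and compute and a tool call to move; the robot and the scene stay as the last step left them, time stands still between calls to the robot, and variables do not carry over. Pictures are saved under pics/ and viewed, at most 14 in all, crops included, and the job is handed in when it is done.

Besides the shell and the picture viewer there is one more tool, called after ">>>" by a JSON object that holds its "method" and its "body". arm_command: Moves the arm, as the interface text tells. Its arguments: {"type":"object","properties":{"steps":{"type":"array","items":{"type":"array"}},"grip_force":{"type":"number"}},"required":["steps"]}

```bash
mkdir -p pics
cat > h.py <<'E'
import numpy as np, cv2
from cell import robot
def pts(im):
    z=im["range_z"].astype(float); K=np.array(im["mtx"]); P=np.array(im["pose"])
    v,u=np.indices(z.shape)
    c=np.stack([(u-K[0,2])/K[0,0]*z,(v-K[1,2])/K[1,1]*z,z],-1)
    w=c@P[:3,:3].T+P[:3,3]; w[z<=0]=np.nan
    return w
E
python3 - <<'E'
from h import *
s=robot.read_state(); print(s["clock"],s["tool_pos"],s["gripper_width"])
ims={n:robot.get_image(n) for n in("scene","top")}
for n,im in ims.items():
    cv2.imwrite(f"pics/{n}0.png",im["color"]); print(n,np.round(im["pose"],3).tolist(),im["mtx"][0][0])
im=ims["top"]
for n in ["rack","cutter66","cutter59","cutter52","cutter45","cutter38","jar","steel_set","spatula"]:
    for k,im in ims.items():
        print(n,k,[(np.round(d["point"],3).tolist(),round(d["conf"],2)) for d in robot.search_frame(n,im)][:3],[(np.round(d["point"],3).tolist(),round(d["conf"],2)) for d in robot.tip_of(n,im)][:3])
E
```

```text
0.0 [ 0.26084444 -0.56755686  0.21582216] 0.09400759008355992
scene [[-0.809, 0.46, -0.366, 0.929], [0.587, 0.652, -0.48, 0.52], [0.018, -0.603, -0.798, 0.909], [0.0, 0.0, 0.0, 1.0]] 349.44570508368656
top [[0.003, -0.979, 0.205, 0.226], [-1.0, -0.003, 0.002, -0.009], [-0.002, -0.205, -0.979, 1.644], [0.0, 0.0, 0.0, 1.0]] 479.5160250312889
rack scene [([0.478, 0.017, 0.087], 0.63), ([0.667, 0.012, 0.012], 0.58)] [([0.659, -0.022, -0.0], 0.83), ([0.49, -0.096, 0.006], 0.53)]
rack top [([0.661, -0.028, 0.015], 0.97)] [([0.664, -0.028, 0.002], 0.76)]
cutter66 scene [([0.505, -0.116, 0.037], 0.91), ([0.484, 0.02, 0.043], 0.8), ([0.482, 0.276, 0.038], 0.61)] [([0.496, -0.127, -0.001], 0.97), ([0.442, 0.131, 0.001], 0.88), ([0.474, 0.013, -0.0], 0.66)]
cutter66 top [([0.463, 0.263, 0.045], 0.97), ([0.43, 0.124, 0.044], 0.77), ([0.467, 0.013, 0.041], 0.71)] [([0.495, -0.13, -0.003], 0.88), ([0.469, 0.268, -0.001], 0.84), ([0.468, 0.015, -0.003], 0.78)]
cutter59 scene [([0.505, -0.116, 0.037], 0.91), ([0.484, 0.02, 0.043], 0.8), ([0.482, 0.276, 0.038], 0.61)] [([0.496, -0.127, -0.001], 0.97)
[... 1521 characters left out ...]
8), ([0.481, 0.018, 0.043], 0.61), ([0.468, -0.238, 0.085], 0.26)] [([0.616, 0.408, -0.001], 0.98), ([0.49, -0.094, 0.005], 0.72), ([0.473, 0.013, -0.0], 0.39)]
jar top [([0.608, 0.398, 0.135], 0.78)] [([0.611, 0.411, 0.0], 0.8)]
steel_set scene [([0.672, -0.368, 0.031], 0.8), ([0.468, -0.237, 0.084], 0.7), ([0.473, -0.24, 0.033], 0.34)] [([0.67, -0.379, 0.001], 0.8)]
steel_set top [([0.46, -0.241, 0.038], 0.69), ([0.675, -0.372, 0.027], 0.61)] [([0.47, 0.267, -0.0], 0.63), ([0.67, -0.375, -0.0], 0.55)]
spatula scene [([0.514, -0.435, 0.004], 0.93), ([0.479, 0.016, 0.085], 0.41)] [([0.495, -0.437, -0.001], 0.94)]
spatula top [([0.529, -0.437, -0.001], 0.79)] [([0.498, -0.433, -0.003], 0.78)]
```

View pics/top0.png

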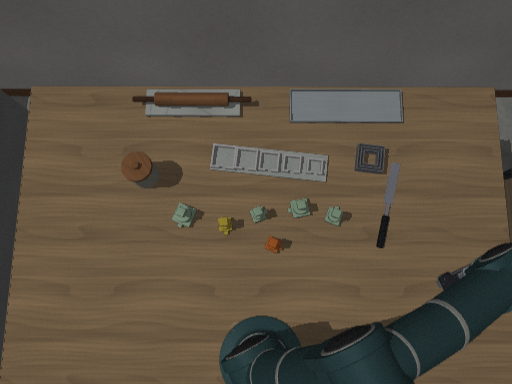

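View pics/scene0.png

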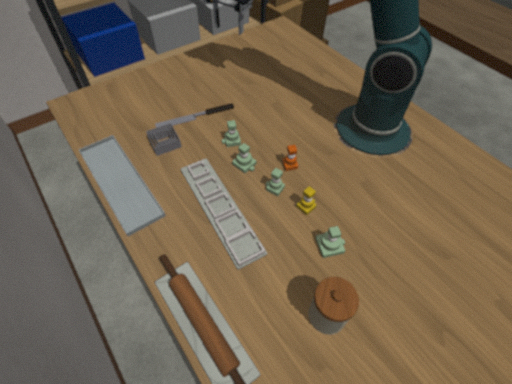

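The pictures show four green cutters, at top-view pixels (184,215), (258,213), (300,207) and (334,215). The yellow (226,225) and orange (273,244) ones are decoys. The rack runs from (212,155), its large end, to (327,168), with the notches facing the robot. Next I fit models to the depth points to get sizes and poses.

```bash
cat >> h.py <<'E'
from scipy.optimize import least_squares
def box(x0,x1,y0,y1,z0,z1): return np.array([[x0,y0,z0],[x1,y1,z1]])
def sq(w,z0,z1): return box(-w/2,w/2,-w/2,w/2,z0,z1)
BAR={66:55,59:50,52:44,45:38,38:32}
def cutter(s):
    return np.array([sq(s,0,20),sq(BAR[s],20,42),sq(26,50,56),sq(28,68,88),sq(12,42,68),box(-s/2-12,-s/2,-7,7,0,12)])/1000
def rackm():
    B=[box(-48,48,-205,205,0,10)]
    for s,y in zip((66,59,52,45,38),(160,80,0,-80,-160)):
        i=(s+5)/2;o=i+6
        B+=[box(i,o,y-o,y+o,10,26),box(-o,o,y+i,y+o,10,26),box(-o,o,y-o,y-i,10,26),box(-o,-i,y+11,y+o,10,26),box(-o,-i,y-o,y-11,10,26)]
    return np.array(B)/1000
def sdf(p,B):
    c=B.mean(1);h=(B[:,1]-B[:,0])/2
    q=np.abs(p[:,None]-c)-h
    return (np.linalg.norm(np.maximum(q,0),axis=2)+np.minimum(q.max(2),0)).min(1)
def fit(p,B,yaws,c0,scale=.002):
    best=None
    def r(t):
        c,s=np.cos(t[2]),np.sin(t[2]);d=p-[t[0],t[1],t[3]]
        return sdf(np.stack([c*d[:,0]+s*d[:,1],-s*d[:,0]+c*d[:,1],d[:,2]],1),B)
    for y in yaws:
        o=least_squares(r,[*c0,y,0],loss="soft_l1",f_scale=scale,x_scale=[.01,.01,.2,.003])
        if best is None or o.cost<best[0]: best=(o.cost,o.x,np.median(abs(o.fun)))
    return best
def green(im):
    h=cv2.cvtColor(im["color"],cv2.COLOR_BGR2HSV)
    return (h[...,0]>45)&(h[...,0]<90)&(h[...,1]>25)&(h[...,2]>60)
def near(w,xy,r=.065): return (np.hypot(w[...,0]-xy[0],w[...,1]-xy[1])<r)&(w[...,2]>.005)&(w[...,2]<.1)
E
cat > loc.py <<'E'
from h import *
import sys
ims=[robot.get_image(n) for n in("scene","top")]; W=[pts(i) for i in ims]
yaws=np.arange(8)*np.pi/4
for xy in [(.465,.265),(.467,.013),(.495,-.13),(.46,-.24)]:
    P=[w[near(w,xy)] for w in W]; p=np.vstack(P)
    kn=p[p[:,2]>.08]; print(xy,"n",[len(q) for q in P],"zmax",p[:,2].max().round(4),"knob",kn.mean(0).round(4))
    for s in BAR:
        c,x,m=fit(p,cutter(s),yaws,kn[:,:2].mean(0)); print("  ",s,round(c*1e6,1),x.round(4),"yaw",round(np.degrees(x[2])%360,1),round(m*1e3,2))
for k in (0,1):
    w=W[k]; h=cv2.cvtColor(ims[k]["color"],cv2.COLOR_BGR2HSV)
    m=(abs(w[...,0]-.66)<.1)&(abs(w[...,1]+.028)<.26)&(w[...,2]>.006)&(w[...,2]<.04)&(h[...,1]<60)
    c,x,md=fit(w[m],rackm(),[-.1,0],(.662,-.028)); print("rack",k,m.sum(),x.round(4),round(md*1e3,2))
E
python3 loc.py
```

```text
(0.465, 0.265) n [637, 463] zmax 0.095 knob [0.4729 0.2665 0.0873]
   66 3183.3 [4.702e-01 2.661e-01 1.209e+00 3.000e-04] yaw 69.3 1.3
   59 4086.1 [4.7220e-01 2.6630e-01 5.8973e+00 7.0000e-04] yaw 337.9 1.72
   52 6263.5 [4.732e-01 2.664e-01 5.912e+00 1.200e-03] yaw 338.7 2.41
   45 9650.6 [4.7400e-01 2.6690e-01 5.9111e+00 1.7000e-03] yaw 338.7 3.88
   38 14083.7 [ 0.4755  0.2672 -0.4415  0.0019] yaw 334.7 6.22
(0.467, 0.013) n [331, 330] zmax 0.0983 knob [0.475  0.0139 0.088 ]
   66 4469.3 [4.7100e-01 1.4000e-02 5.4999e+00 5.0000e-04] yaw 315.1 2.7
   59 4883.2 [4.7190e-01 1.2300e-02 5.5111e+00 5.0000e-04] yaw 315.8 2.58
   52 5338.5 [4.7290e-01 1.0400e-02 5.0025e+00 4.0000e-04] yaw 286.6 2.2
   45 5999.4 [4.7340e-01 1.3200e-02 1.9304e+00 6.0000e-04] yaw 110.6 1.63
   38 7171.2 [4.7410e-01 1.4600e-02 1.9039e+00 1.3000e-03] yaw 109.1 2.2
(0.495, -0.13) n [413, 436] zmax 0.0981 knob [ 0.4975 -0.1296  0.0879]
   66 3646.4 [ 4.9490e-01 -1.3440e-01  4.9389e+00  8.0000e-04] yaw 283.0 1.83
   59 4152.0 [ 4.9640e-01 -1.3200e-01  4.9292e+00  9.0000e-04] yaw 282.4 1.51
   52 5295.8 [ 4.9770e-01 -1.3050e-01  4.9237e+00  1.3000e-03] yaw 282.1 1.88
   45 7446.3 [ 4.9780e-01 -1.2960e-01  4.9333e+00  1.8000e-03] yaw 282.7 2.87
   38 10436.2 [ 4.9800e-01 -1.2810e-01  4.9408e+00  2.2000e-03] yaw 283.1 4.36
(0.46, -0.24) n [315, 397] zmax 0.0953 knob [ 0.4695 -0.2448  0.0875]
   66 4622.8 [ 4.6640e-01 -2.4620e-01  5.5972e+00  3.0000e-04] yaw 320.7 2.46
   59 5153.5 [ 4.6800e-01 -2.4730e-01  5.6893e+00  2.0000e-04] yaw 326.0 2.13
   52 5859.6 [ 4.6980e-01 -2.4690e-01  5.7983e+00  6.0000e-04] yaw 332.2 1.83
   45 7078.2 [ 4.6850e-01 -2.4450e-01  2.7482e+00  9.0000e-04] yaw 157.5 2.25
   38 8978.9 [ 4.6890e-01 -2.4240e-01  2.7424e+00  1.3000e-03] yaw 157.1 3.08
rack 0 3526 [ 6.601e-01 -2.440e-02 -1.049e-01  5.000e-04] 0.88
rack 1 2834 [ 0.6605 -0.0259 -0.1075  0.0034] 1.94
```

```bash
cat > loc2.py <<'E'
from h import *
ims=[robot.get_image(n) for n in("scene","top")]; W=[pts(i) for i in ims]
yaws=np.arange(8)*np.pi/4
t=[]
for xy in [(.47,.266),(.473,.013),(.497,-.13),(.469,-.245)]:
    P=[];row=[]
    for im,w in zip(ims,W):
        z=im["range_z"]; e=cv2.dilate(z,np.ones((3,3)))-cv2.erode(z,np.ones((3,3)))
        m=near(w,xy,.07); P.append(w[m&green(im)&(w[...,2]>.008)])
        v,u=np.argwhere(m).mean(0).astype(int); row.append(cv2.resize(im["color"][v-20:v+20,u-20:u+20],(200,200),interpolation=cv2.INTER_CUBIC))
    t.append(np.vstack(row)); p=np.vstack(P); print(xy,[len(q) for q in P])
    for s in BAR:
        c,x,m=fit(p,cutter(s),yaws,xy,.001); print("  ",s,round(c*1e6,1),x.round(4),"yaw",round(np.degrees(x[2])%360,1),round(m*1e3,2))
cv2.imwrite("pics/crop1.png",np.hstack(t))
E
python3 loc2.py
```

```text
(0.47, 0.266) [465, 356]
   66 892.3 [4.7050e-01 2.6610e-01 5.8892e+00 2.0000e-04] yaw 337.4 1.2
   59 1006.1 [ 0.4724  0.2667 -0.3684  0.0006] yaw 338.9 1.49
   52 1608.9 [ 0.4734  0.2675 -0.3676  0.001 ] yaw 338.9 2.07
   45 2786.0 [4.7460e-01 2.6810e-01 5.8867e+00 1.3000e-03] yaw 337.3 3.25
   38 4381.7 [4.7550e-01 2.6820e-01 5.8957e+00 1.5000e-03] yaw 337.8 5.42
(0.473, 0.013) [205, 173]
   66 779.9 [ 4.707e-01  1.490e-02  2.250e+00 -1.000e-04] yaw 128.9 1.97
   59 699.2 [ 0.472   0.0113  2.2709 -0.    ] yaw 130.1 1.91
   52 529.4 [4.7260e-01 1.0000e-02 1.9049e+00 2.0000e-04] yaw 109.1 1.64
   45 408.7 [4.7430e-01 1.2300e-02 1.9939e+00 3.0000e-04] yaw 114.2 1.27
   38 478.1 [4.7480e-01 1.3600e-02 1.9732e+00 1.0000e-03] yaw 113.1 1.67
(0.497, -0.13) [298, 293]
   66 821.0 [ 4.9480e-01 -1.3430e-01  4.9362e+00  3.0000e-04] yaw 282.8 1.52
   59 631.4 [ 4.9630e-01 -1.3120e-01  4.9271e+00  3.0000e-04] yaw 282.3 1.25
   52 703.2 [ 4.9700e-01 -1.2970e-01  4.9057e+00  8.0000e-04] yaw 281.1 1.47
   45 1180.0 [ 4.9670e-01 -1.2770e-01  4.9647e+00  1.1000e-03] yaw 284.5 2.12
   38 1967.2 [ 4.9680e-01 -1.2600e-01  4.9326e+00  1.5000e-03] yaw 282.6 3.08
(0.469, -0.245) [216, 232]
   66 796.7 [ 4.6670e-01 -2.5190e-01  2.7717e+00  4.0000e-04] yaw 158.8 1.9
   59 648.0 [ 4.7040e-01 -2.5040e-01  2.7634e+00  5.0000e-04] yaw 158.3 1.74
   52 509.0 [ 4.6960e-01 -2.4780e-01  2.7597e+00  6.0000e-04] yaw 158.1 1.35
   45 566.4 [ 4.6900e-01 -2.4560e-01  2.7822e+00  1.1000e-03] yaw 159.4 1.59
   38 923.4 [ 4.6900e-01 -2.4340e-01  2.7612e+00  1.8000e-03] yaw 158.2 2.36
```

View pics/crop1.png

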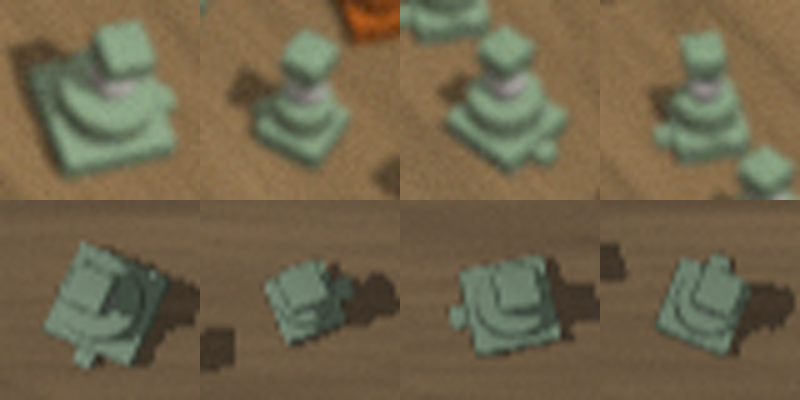

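The crops show tabs that agree with the fitted yaws:

| Cutter | Fitted yaw | Tab in top crop |
|---|---|---|
| 66 | 337° | down-left |
| 45 | 113° | right |
| 59 | 282° | left |
| 52 | 158° | up |

The 38 is absent.

```bash
python3 -c "
from h import *
s=robot.read_state();print(np.round(s['tool_rot'],3).tolist(),s['force'],s['clock'])"
```

```text
[[0.909, 0.418, -0.0], [0.418, -0.909, 0.0], [-0.0, -0.0, -1.0]] [-0.3191482   0.57420158  0.04314337] 2.1
```

>>> {"method": "arm_command", "body": {"steps": [[[0.03,0.05,0.02],[0,0,0.15],0.0],[[0.03,0.05,0.02],[0,0,0.15],0.0],[[0.03,0.05,0.0],[0,0,0],0.0],[[0.03,0.05,0.0],[0,0,0],0.0]]}}

```text
clock: 2.5
tool_pos: [0.3618, -0.3995, 0.2495]
tool_rot: [[0.745, 0.667, 0.001], [0.667, -0.745, -0.001], [-0.0, 0.001, -1.0]]
force: [0.8, -0.3, 0.4]
gripper_width: 0.0655
grasp_force: 0.0
```

```bash
python3 -c "
from h import *
s=robot.read_state();print(np.round(s['tool_rot'],3).tolist(),s['joints'],s['tool_pos'],s['force'],s['clock'],s['gripper_width'])"
```

```text
[[0.745, 0.667, 0.001], [0.667, -0.745, -0.001], [-0.0, 0.001, -1.0]] [ 52.10539631  13.55032765  -8.86683376 102.38877999   2.31260401
  64.17192398  -5.65260085] [ 0.36182979 -0.39950133  0.24946231] [ 0.84810529 -0.28933215  0.36676978] 2.5 0.06554814372019692
```

>>> {"method": "arm_command", "body": {"steps": [[[0.0077,0.0109,-0.0035],[0,0,0.145],0.0],[[0.0077,0.0109,-0.0035],[0,0,0.145],0.0],[[0.0077,0.0109,-0.0035],[0,0,0.145],0.0],[[0.0077,0.0109,-0.0035],[0,0,0.145],0.0],[[0.0077,0.0109,-0.0035],[0,0,0.145],0.0],[[0.0077,0.0109,-0.0035],[0,0,0.145],0.0],[[0.0077,0.0109,-0.0035],[0,0,0.145],0.0]]}}

```text
clock: 3.2
tool_pos: [0.4153, -0.3243, 0.2244]
tool_rot: [[-0.18, 0.984, 0.0], [0.984, 0.18, -0.0], [-0.0, 0.0, -1.0]]
force: [-0.4, 0.0, 0.4]
gripper_width: 0.0472
grasp_force: 0.0
```

>>> {"method": "arm_command", "body": {"steps": [[[0.0077,0.0109,-0.0035],[0,0,0.145],0.0],[[0.0077,0.0109,-0.0035],[0,0,0.145],0.0],[[0.0077,0.0109,-0.0035],[0,0,0.145],0.0],[[0.0077,0.0109,-0.0035],[0,0,0.145],0.0],[[0.0077,0.0109,-0.0035],[0,0,0.145],0.0],[[0.0077,0.0109,-0.0035],[0,0,0.145],0.0],[[0.0077,0.0109,-0.0035],[0,0,0.145],0.0],[[0,0,0],[0,0,0],0.0]]}}

```text
clock: 4.0
tool_pos: [0.4695, -0.2471, 0.1996]
tool_rot: [[-0.93, 0.367, 0.0], [0.367, 0.93, 0.001], [0.0, 0.001, -1.0]]
force: [0.9, -0.3, 0.7]
gripper_width: 0.0468
grasp_force: 0.0
```

```bash
cat > go.py <<'E'
# usage: go.py x y z psi_deg : remaining shift and turn from measured pose
from h import *
import sys
from scipy.spatial.transform import Rotation as R
x,y,z,p=map(float,sys.argv[1:5]); s=robot.read_state(); p=np.radians(p)
T=np.array([[np.cos(p),np.sin(p),0],[np.sin(p),-np.cos(p),0],[0,0,-1.]])
print("shift",(np.array([x,y,z])-s["tool_pos"]).round(4),"turn",R.from_matrix(T@np.array(s["tool_rot"]).T).as_rotvec().round(3),"at",np.round(s["tool_pos"],4),"j",np.round(s["joints"],0),"w",round(s["gripper_width"],4),"F",np.round(s["force"],1),"t",s["clock"])
E
python3 go.py .4696 -.2475 .07 158.3
```

```text
shift [ 1.000e-04 -4.000e-04 -1.296e-01] turn [-0.001  0.    -0.003] at [ 0.4695 -0.2471  0.1996] j [ 51.  18. -31. 106.  11.  59.  83.] w 0.0468 F [ 0.9 -0.3  0.7] t 4.0
```

>>> {"method": "arm_command", "body": {"steps": [[[0,0,-0.035],[0,0,0],0.0],[[0,0,-0.035],[0,0,0],0.0],[[0,0,-0.03],[0,0,0],0.0],[[0,0,-0.02],[0,0,0],0.0],[[0,0,-0.0095],[0,0,0],0.0],[[0,0,0],[0,0,0],0.0]], "grip_force": 30}}

```text
clock: 4.6
tool_pos: [0.4683, -0.2487, 0.0698]
tool_rot: [[-0.927, 0.374, -0.001], [0.374, 0.927, 0.0], [0.001, -0.0, -1.0]]
force: [-0.8, -0.6, 1.0]
gripper_width: 0.0471
grasp_force: 0.0
```

>>> {"method": "arm_command", "body": {"steps": [[[0,0,0],[0,0,0],1],[[0,0,0],[0,0,0],1],[[0,0,0],[0,0,0],1],[[0,0,0],[0,0,0],1],[[0,0,0],[0,0,0],1],[[0,0,0],[0,0,0],1]]}}

```text
clock: 5.2
tool_pos: [0.4691, -0.2485, 0.0706]
tool_rot: [[-0.928, 0.372, 0.001], [0.372, 0.928, -0.0], [-0.001, -0.0, -1.0]]
force: [2.3, -0.1, 1.3]
gripper_width: 0.0279
grasp_force: 30.0
```

>>> {"method": "arm_command", "body": {"steps": [[[0,0,0.02],[0,0,0],1],[[0,0,0.04],[0,0,0],1],[[0,0,0.04],[0,0,0],1],[[0,0,0.03],[0,0,0],1],[[0,0,0],[0,0,0],1]]}}

```text
clock: 5.7
tool_pos: [0.4702, -0.2491, 0.2039]
tool_rot: [[-0.928, 0.372, 0.004], [0.372, 0.928, -0.003], [-0.005, -0.001, -1.0]]
force: [-0.3, 0.9, -2.7]
gripper_width: 0.0279
grasp_force: 30.0
```

```bash
python3 go.py .66 -.025 .20 -6.1
```

```text
shift [ 0.1898  0.2241 -0.0039] turn [ 0.007 -0.004 -2.867] at [ 0.4702 -0.2491  0.2039] j [ 51.  18. -32. 106.  11.  59.  83.] w 0.0279 F [-0.3  0.9 -2.7] t 5.7
```

>>> {"method": "arm_command", "body": {"steps": [[[0.0095,0.0112,0],[0,0,-0.1435],1],[[0.0095,0.0112,0],[0,0,-0.1435],1],[[0.0095,0.0112,0],[0,0,-0.1435],1],[[0.0095,0.0112,0],[0,0,-0.1435],1],[[0.0095,0.0112,0],[0,0,-0.1435],1],[[0.0095,0.0112,0],[0,0,-0.1435],1],[[0.0095,0.0112,0],[0,0,-0.1435],1],[[0.0095,0.0112,0],[0,0,-0.1435],1],[[0.0095,0.0112,0],[0,0,-0.1435],1],[[0.0095,0.0112,0],[0,0,-0.1435],1]]}}

```text
clock: 6.7
tool_pos: [0.5636, -0.1359, 0.1991]
tool_rot: [[0.248, 0.969, -0.002], [0.969, -0.248, 0.0], [-0.0, -0.002, -1.0]]
force: [0.8, 0.4, -1.3]
gripper_width: 0.0278
grasp_force: 30.0
```

>>> {"method": "arm_command", "body": {"steps": [[[0.0095,0.0112,-0.005],[0,0,-0.1435],1],[[0.0095,0.0112,-0.005],[0,0,-0.1435],1],[[0.0095,0.0112,-0.005],[0,0,-0.1435],1],[[0.0095,0.0112,-0.005],[0,0,-0.1435],1],[[0.0095,0.0112,-0.005],[0,0,-0.1435],1],[[0.0095,0.0112,-0.005],[0,0,-0.1435],1],[[0.0095,0.0112,-0.005],[0,0,-0.1435],1],[[0.0095,0.0112,-0.005],[0,0,-0.1435],1],[[0.0095,0.0112,-0.005],[0,0,-0.1435],1],[[0.0095,0.0112,-0.005],[0,0,-0.1435],1]]}}

```text
clock: 7.7
tool_pos: [0.6585, -0.0241, 0.1487]
tool_rot: [[0.993, -0.115, -0.002], [-0.115, -0.993, -0.0], [-0.002, 0.001, -1.0]]
force: [-0.1, -0.5, -1.6]
gripper_width: 0.0279
grasp_force: 30.0
```

>>> {"method": "arm_command", "body": {"steps": [[[0,0,0],[0,0,0],1],[[0,0,0],[0,0,0],1]]}}

```text
clock: 7.9
tool_pos: [0.6582, -0.0245, 0.1493]
tool_rot: [[0.994, -0.105, -0.002], [-0.105, -0.994, -0.0], [-0.002, 0.001, -1.0]]
force: [-1.0, 0.1, -1.7]
gripper_width: 0.0277
grasp_force: 30.0
```

```bash
python3 go.py .66 -.025 .15 -6.1
cat > held.py <<'E'
# held.py size well_y : held cutter against its well, in each camera
from h import *
import sys
s=int(sys.argv[1]); wy=float(sys.argv[2]); st=robot.read_state(); tp=np.array(st["tool_pos"])
out=[]
for n in ("scene","top"):
    im=robot.get_image(n); w=pts(im); h=cv2.cvtColor(im["color"],cv2.COLOR_BGR2HSV)
    cv2.imwrite(f"pics/held{s}{n}.png",im["color"])
    m=(np.hypot(w[...,0]-tp[0],w[...,1]-tp[1])<.07)&green(im); p=w[m]; p=p[abs(p[:,2]-tp[2]+.03)<.045]
    B=cutter(s)
    c,x,md=fit(p-[0,0,tp[2]-.07],B,[-.106],tp[:2],.001)
    m=(abs(w[...,0]-.66)<.1)&(abs(w[...,1]+.025)<.26)&(w[...,2]>.006)&(w[...,2]<.04)&(h[...,1]<60)
    c2,r,md2=fit(w[m],rackm(),[-.1],(.66,-.025))
    a=r[2]; well=r[:2]+wy*np.array([-np.sin(a),np.cos(a)])
    print(n,len(p),"cut",x.round(4),round(md*1e3,2),"rack",r.round(4),m.sum(),"well",well.round(4),"well-cut",(well-x[:2]).round(4),"dyaw",round(a-x[2],3),"cut-tcp",(x[:2]-tp[:2]).round(4))
E
python3 held.py 52 0
```

```text
shift [ 0.0018 -0.0005  0.0007] turn [ 0.    -0.002 -0.001] at [ 0.6582 -0.0245  0.1493] j [  2.  31.  -4.  91.   2.  59. -98.] w 0.0277 F [-1.   0.1 -1.7] t 7.9
scene 292 cut [ 0.6607 -0.0268 -0.1221 -0.0012] 0.8 rack [ 6.600e-01 -2.440e-02 -1.049e-01  4.000e-04] 3034 well [ 0.66   -0.0244] well-cut [-0.0007  0.0023] dyaw 0.017 cut-tcp [ 0.0025 -0.0023]
top 0 cut [ 0.6582 -0.0245 -0.106   0.    ] nan rack [ 0.6607 -0.0253 -0.107   0.0021] 1688 well [ 0.6607 -0.0253] well-cut [ 0.0024 -0.0008] dyaw -0.001 cut-tcp [0. 0.]
  return _methods._mean(a, axis=axis, dtype=dtype,
  ret = ret.dtype.type(ret / rcount)
```

>>> {"method": "arm_command", "body": {"steps": [[[-0.0005,0.002,-0.02],[0,0,0],1],[[0,0,-0.02],[0,0,0],1],[[0,0,-0.008],[0,0,0],1],[[0,0,0],[0,0,0],1]]}}

```text
clock: 8.4
tool_pos: [0.6577, -0.0231, 0.1016]
tool_rot: [[0.994, -0.109, -0.002], [-0.109, -0.994, -0.0], [-0.002, 0.0, -1.0]]
force: [-0.0, -0.0, -1.9]
gripper_width: 0.0275
grasp_force: 30.0
```

>>> {"method": "arm_command", "body": {"steps": [[[0,0,-0.004],[0,0,0],1],[[0,0,-0.003],[0,0,0],1],[[0,0,-0.003],[0,0,0],1],[[0,0,0],[0,0,0],1]]}}

```text
clock: 8.8
tool_pos: [0.6583, -0.0224, 0.0922]
tool_rot: [[0.994, -0.109, -0.0], [-0.109, -0.994, 0.0], [-0.0, -0.0, -1.0]]
force: [-0.5, 0.1, -2.2]
gripper_width: 0.0277
grasp_force: 30.0
```

>>> {"method": "arm_command", "body": {"steps": [[[0,0,-0.004],[0,0,0],1],[[0,0,-0.004],[0,0,0],1],[[0,0,-0.003],[0,0,0],1],[[0,0,0],[0,0,0],1]]}}

```text
clock: 9.2
tool_pos: [0.6583, -0.0225, 0.081]
tool_rot: [[0.994, -0.109, -0.0], [-0.109, -0.994, -0.0], [-0.0, 0.0, -1.0]]
force: [-0.7, 0.0, 1.6]
gripper_width: 0.0279
grasp_force: 30.0
```

```bash
python3 held.py 52 0 2>/dev/null
```

```text
scene 218 cut [ 6.598e-01 -2.490e-02 -1.295e-01 -3.000e-04] 0.95 rack [ 0.6596 -0.0248 -0.1059  0.0007] 2900 well [ 0.6596 -0.0248] well-cut [-0.0002  0.0001] dyaw 0.024 cut-tcp [ 0.0015 -0.0024]
top 0 cut [ 0.6583 -0.0225 -0.106   0.    ] nan rack [ 0.6611 -0.0254 -0.1045  0.0024] 1639 well [ 0.6611 -0.0254] well-cut [ 0.0028 -0.0029] dyaw 0.002 cut-tcp [0. 0.]
```

>>> {"method": "arm_command", "body": {"steps": [[[0,0,0],[0,0,0],0],[[0,0,0],[0,0,0],0],[[0,0,0],[0,0,0],0],[[0,0,0.03],[0,0,0],0],[[0,0,0.045],[0,0,0],0],[[0,0,0.045],[0,0,0],0]]}}

```text
clock: 9.9
tool_pos: [0.658, -0.0223, 0.2026]
tool_rot: [[0.994, -0.109, -0.001], [-0.109, -0.994, 0.0], [-0.001, -0.0, -1.0]]
force: [0.8, 0.6, 0.0]
gripper_width: 0.0469
grasp_force: 0.0
```

>>> {"method": "arm_command", "body": {"steps": [[[-0.032,-0.022,0],[0,0,0.065],0],[[-0.032,-0.022,0],[0,0,0.064],0],[[-0.032,-0.022,0],[0,0,0.064],0],[[-0.032,-0.022,0],[0,0,0.064],0],[[-0.032,-0.022,0],[0,0,0.064],0],[[0,0,0],[0,0,0],0]]}}

```text
clock: 10.5
tool_pos: [0.4952, -0.1356, 0.2018]
tool_rot: [[0.978, 0.208, -0.001], [0.208, -0.978, -0.001], [-0.001, 0.001, -1.0]]
force: [1.4, -0.2, -0.4]
gripper_width: 0.0471
grasp_force: 0.0
```

```bash
cat > chk.py <<'E'
# chk.py size x y yaw ... : refit cutters near known places (scene camera and top), report per camera
from h import *
import sys
a=list(map(float,sys.argv[1:])); ims=[robot.get_image(n) for n in("scene","top")]
for i in range(0,len(a),4):
    s,x,y,yaw=a[i:i+4]
    for im in ims:
        w=pts(im); p=w[near(w,(x,y),.065)&green(im)&(w[...,2]>.008)]
        if len(p)<60: print(int(s),"hidden",len(p)); continue
        c,t,m=fit(p,cutter(int(s)),[np.radians(yaw)],(x,y),.001); print(int(s),len(p),t[:2].round(4),"z",t[3].round(4),"yaw",round(np.degrees(t[2]),1),round(m*1e3,2))
E
python3 chk.py 59 .4963 -.131 -77.7 45 .4743 .0123 114 66 .4705 .2661 -22.6; python3 go.py .4963 -.131 .07 12.3
```

```text
59 295 [ 0.4957 -0.1315] z 0.0003 yaw -78.3 0.98
59 hidden 1
45 201 [0.4735 0.0123] z 0.0005 yaw 111.9 0.94
45 173 [0.4773 0.0119] z 0.0025 yaw 112.0 1.8
66 452 [0.4703 0.2663] z 0.0003 yaw -22.1 1.02
66 364 [0.4734 0.2647] z 0.0013 yaw -22.8 1.89
shift [-0.002   0.0019 -0.1319] turn [0.    0.001 0.004] at [ 0.4983 -0.1329  0.2019] j [ 16.  14.  -5. 109.   2.  58. -68.] w 0.0467 F [-0.2  0.5 -0.7] t 10.6
```

>>> {"method": "arm_command", "body": {"steps": [[[-0.003,0.002,-0.035],[0,0,0],0.0],[[0,0,-0.035],[0,0,0],0.0],[[0,0,-0.03],[0,0,0],0.0],[[0,0,-0.02],[0,0,0],0.0],[[0,0,-0.0115],[0,0,0],0.0],[[0,0,0],[0,0,0],0.0]]}}

```text
clock: 11.2
tool_pos: [0.4953, -0.1297, 0.0687]
tool_rot: [[0.978, 0.211, -0.002], [0.211, -0.978, 0.001], [-0.002, -0.001, -1.0]]
force: [-1.1, -0.7, -0.2]
gripper_width: 0.047
grasp_force: 0.0
```

>>> {"method": "arm_command", "body": {"steps": [[[0,0,0],[0,0,0],1],[[0,0,0],[0,0,0],1],[[0,0,0],[0,0,0],1],[[0,0,0],[0,0,0],1],[[0,0,0],[0,0,0],1],[[0,0,0],[0,0,0],1]]}}

```text
clock: 11.8
tool_pos: [0.4958, -0.1305, 0.0702]
tool_rot: [[0.978, 0.21, 0.001], [0.21, -0.978, -0.0], [0.001, 0.0, -1.0]]
force: [2.2, 0.1, 1.4]
gripper_width: 0.0276
grasp_force: 30.0
```

>>> {"method": "arm_command", "body": {"steps": [[[0,0,0.02],[0,0,0],1],[[0,0,0.04],[0,0,0],1],[[0,0,0.04],[0,0,0],1],[[0,0,0.03],[0,0,0],1],[[0,0,0],[0,0,0],1]]}}

```text
clock: 12.3
tool_pos: [0.4969, -0.1308, 0.2035]
tool_rot: [[0.978, 0.21, 0.005], [0.21, -0.978, -0.001], [0.005, 0.002, -1.0]]
force: [1.4, 0.1, -1.7]
gripper_width: 0.0273
grasp_force: 30.0
```

```bash
python3 go.py .667 .0573 .20 83.9
```

```text
shift [ 0.1701  0.1881 -0.0035] turn [-0.002  0.005  1.253] at [ 0.4969 -0.1308  0.2035] j [ 16.  13.  -5. 109.   2.  57. -68.] w 0.0273 F [ 1.4  0.1 -1.7] t 12.3
```

>>> {"method": "arm_command", "body": {"steps": [[[0.017,0.0188,0],[0,0,0.1253],1],[[0.017,0.0188,0],[0,0,0.1253],1],[[0.017,0.0188,0],[0,0,0.1253],1],[[0.017,0.0188,0],[0,0,0.1253],1],[[0.017,0.0188,0],[0,0,0.1253],1],[[0.017,0.0188,0],[0,0,0.1253],1],[[0.017,0.0188,0],[0,0,0.1253],1],[[0.017,0.0188,0],[0,0,0.1253],1],[[0.017,0.0188,0],[0,0,0.1253],1],[[0.017,0.0188,0],[0,0,0.1253],1]]}}

```text
clock: 13.3
tool_pos: [0.6654, 0.0583, 0.1984]
tool_rot: [[0.101, 0.995, -0.002], [0.995, -0.101, -0.0], [-0.0, -0.002, -1.0]]
force: [-0.2, -0.3, -1.5]
gripper_width: 0.0279
grasp_force: 30.0
```

>>> {"method": "arm_command", "body": {"steps": [[[0,0,-0.025],[0,0,0],1],[[0,0,-0.025],[0,0,0],1],[[0,0,0],[0,0,0],1],[[0,0,0],[0,0,0],1]]}}

```text
clock: 13.7
tool_pos: [0.665, 0.0575, 0.1495]
tool_rot: [[0.106, 0.994, -0.002], [0.994, -0.106, -0.0], [-0.0, -0.002, -1.0]]
force: [-0.2, 0.7, -0.4]
gripper_width: 0.0276
grasp_force: 30.0
```

```bash
python3 held.py 59 .08 2>/dev/null; python3 go.py .6675 .057 .1 83.9
```

```text
scene 429 cut [ 0.6647  0.0563 -0.1178 -0.0008] 0.86 rack [ 6.592e-01 -2.440e-02 -1.088e-01  6.000e-04] 2224 well [0.6679 0.0552] well-cut [ 0.0032 -0.0011] dyaw 0.009 cut-tcp [-0.0003 -0.0012]
top 0 cut [ 0.665   0.0575 -0.106   0.    ] nan rack [ 0.6605 -0.0252 -0.1085  0.0028] 1555 well [0.6692 0.0544] well-cut [ 0.0042 -0.0031] dyaw -0.003 cut-tcp [0. 0.]
shift [ 0.0016 -0.0006 -0.051 ] turn [-0.     0.001 -0.   ] at [0.6659 0.0576 0.151 ] j [  7.  33. -21.  89.  13.  60. -23.] w 0.0279 F [-0.5  0.9 -1.4] t 13.8
```

>>> {"method": "arm_command", "body": {"steps": [[[0.0022,-0.0008,-0.02],[0,0,0],1],[[0,0,-0.02],[0,0,0],1],[[0,0,-0.009],[0,0,0],1],[[0,0,0],[0,0,0],1]]}}

```text
clock: 14.2
tool_pos: [0.6673, 0.0567, 0.1006]
tool_rot: [[0.106, 0.994, -0.001], [0.994, -0.106, -0.0], [-0.0, -0.001, -1.0]]
force: [0.8, -0.8, -1.1]
gripper_width: 0.0279
grasp_force: 30.0
```

>>> {"method": "arm_command", "body": {"steps": [[[0,0,-0.004],[0,0,0],1],[[0,0,-0.003],[0,0,0],1],[[0,0,-0.003],[0,0,0],1],[[0,0,0],[0,0,0],1]]}}

```text
clock: 14.6
tool_pos: [0.6675, 0.0568, 0.0908]
tool_rot: [[0.106, 0.994, -0.0], [0.994, -0.106, -0.0], [-0.0, -0.0, -1.0]]
force: [0.2, -1.0, -1.2]
gripper_width: 0.0278
grasp_force: 30.0
```

>>> {"method": "arm_command", "body": {"steps": [[[0,0,-0.004],[0,0,0],1],[[0,0,-0.004],[0,0,0],1],[[0,0,-0.002],[0,0,0],1],[[0,0,0],[0,0,0],1]]}}

```text
clock: 15.0
tool_pos: [0.6675, 0.0567, 0.0806]
tool_rot: [[0.106, 0.994, -0.001], [0.994, -0.106, -0.0], [-0.0, -0.001, -1.0]]
force: [-0.7, -0.6, 1.0]
gripper_width: 0.0278
grasp_force: 30.0
```

```bash
python3 held.py 59 .08 2>/dev/null; python3 go.py .6675 .057 .08 83.9
```

```text
scene 363 cut [ 6.660e-01  5.480e-02 -3.678e-01 -3.000e-04] 1.53 rack [ 0.6591 -0.0248 -0.1053  0.0007] 2274 well [0.6675 0.0548] well-cut [ 0.0015 -0.    ] dyaw 0.263 cut-tcp [-0.0014 -0.0019]
top 0 cut [ 0.6675  0.0567 -0.106   0.    ] nan rack [ 0.6606 -0.0256 -0.1045  0.0019] 1588 well [0.6689 0.054 ] well-cut [ 0.0014 -0.0027] dyaw 0.002 cut-tcp [0. 0.]
shift [-0.0001  0.0002 -0.001 ] turn [ 0. -0. -0.] at [0.6676 0.0568 0.081 ] j [  6.  38. -19.  91.  15.  54. -24.] w 0.0274 F [ 0.1  0.3 -2.4] t 15.1
```

>>> {"method": "arm_command", "body": {"steps": [[[0,0,0],[0,0,0],0],[[0,0,0],[0,0,0],0],[[0,0,0],[0,0,0],0],[[0,0,0.03],[0,0,0],0],[[0,0,0.045],[0,0,0],0],[[0,0,0.045],[0,0,0],0]]}}

```text
clock: 15.7
tool_pos: [0.6672, 0.0568, 0.2021]
tool_rot: [[0.106, 0.994, -0.001], [0.994, -0.106, 0.0], [-0.0, -0.001, -1.0]]
force: [-0.3, 0.2, 0.5]
gripper_width: 0.047
grasp_force: 0.0
```

>>> {"method": "arm_command", "body": {"steps": [[[-0.033,0.035,0],[0,0,-0.047],0],[[-0.033,0.035,0],[0,0,-0.047],0],[[-0.033,0.035,0],[0,0,-0.047],0],[[-0.033,0.035,0],[0,0,-0.047],0],[[-0.033,0.035,0],[0,0,-0.047],0],[[-0.033,0.035,0],[0,0,-0.047],0],[[0,0,0],[0,0,0],0],[[0,0,0],[0,0,0],0]]}}

```text
clock: 16.5
tool_pos: [0.4692, 0.2675, 0.2012]
tool_rot: [[0.376, 0.927, 0.001], [0.927, -0.376, 0.0], [0.0, 0.001, -1.0]]
force: [0.3, -1.0, -0.6]
gripper_width: 0.0472
grasp_force: 0.0
```

```bash
python3 chk.py 66 .4705 .2661 -22.6 45 .4743 .0123 113 59 .667 .055 -6 52 .659 -.025 -6;  python3 go.py .47 .2675 .07 67.7
```

```text
66 477 [0.4703 0.2661] z 0.0001 yaw -22.6 0.92
66 hidden 0
45 161 [0.4735 0.0123] z 0.0002 yaw 108.1 1.03
45 171 [0.4753 0.0112] z 0.0001 yaw 116.0 1.56
59 519 [0.6692 0.0498] z 0.0107 yaw -51.8 2.41
59 309 [0.6688 0.0493] z 0.0107 yaw -8.6 2.1
52 330 [ 0.6604 -0.0254] z 0.0104 yaw -0.1 1.04
52 282 [ 0.6595 -0.0139] z 0.0109 yaw 46.5 4.43
shift [-0.0004  0.0015 -0.1309] turn [ 0.  0. -0.] at [0.4704 0.266  0.2009] j [-12.  18. -25. 105.   9.  59. -63.] w 0.047 F [1.  0.  1.1] t 16.6
```

>>> {"method": "arm_command", "body": {"steps": [[[0,0,-0.035],[0,0,0],0.0],[[0,0,-0.035],[0,0,0],0.0],[[0,0,-0.03],[0,0,0],0.0],[[0,0,-0.02],[0,0,0],0.0],[[0,0,-0.011],[0,0,0],0.0],[[0,0,0],[0,0,0],0.0]]}}

```text
clock: 17.2
tool_pos: [0.4697, 0.2658, 0.0688]
tool_rot: [[0.379, 0.925, -0.002], [0.925, -0.379, -0.001], [-0.002, -0.001, -1.0]]
force: [0.8, -0.9, -0.0]
gripper_width: 0.047
grasp_force: 0.0
```

>>> {"method": "arm_command", "body": {"steps": [[[0,0,0],[0,0,0],1],[[0,0,0],[0,0,0],1],[[0,0,0],[0,0,0],1],[[0,0,0],[0,0,0],1],[[0,0,0],[0,0,0],1],[[0,0,0],[0,0,0],1]]}}

```text
clock: 17.8
tool_pos: [0.4699, 0.2669, 0.0701]
tool_rot: [[0.378, 0.926, 0.001], [0.926, -0.378, 0.0], [0.001, 0.0, -1.0]]
force: [1.8, 0.6, 1.5]
gripper_width: 0.0278
grasp_force: 30.0
```

>>> {"method": "arm_command", "body": {"steps": [[[0,0,0.02],[0,0,0],1],[[0,0,0.04],[0,0,0],1],[[0,0,0.04],[0,0,0],1],[[0,0,0.03],[0,0,0],1],[[0,0,0],[0,0,0],1]]}}

```text
clock: 18.3
tool_pos: [0.4708, 0.2677, 0.2035]
tool_rot: [[0.378, 0.926, 0.005], [0.926, -0.378, 0.002], [0.004, 0.003, -1.0]]
force: [-0.4, -0.1, -2.1]
gripper_width: 0.0282
grasp_force: 30.0
```

```bash
python3 go.py .676 .1365 .20 83.9
```

```text
shift [ 0.2052 -0.1312 -0.0035] turn [-0.003  0.004  0.281] at [0.4708 0.2677 0.2035] j [-12.  18. -25. 105.   9.  59. -63.] w 0.0282 F [-0.4 -0.1 -2.1] t 18.3
```

>>> {"method": "arm_command", "body": {"steps": [[[0.0295,-0.0187,0],[0,0,0.0402],1],[[0.0295,-0.0187,0],[0,0,0.0402],1],[[0.0295,-0.0187,0],[0,0,0.0402],1],[[0.0295,-0.0187,0],[0,0,0.0402],1],[[0.0295,-0.0187,0],[0,0,0.0402],1],[[0.0295,-0.0187,0],[0,0,0.0402],1],[[0.0295,-0.0187,0],[0,0,0.0402],1]]}}

```text
clock: 19.0
tool_pos: [0.6766, 0.1349, 0.1983]
tool_rot: [[0.105, 0.995, -0.002], [0.995, -0.105, -0.0], [-0.001, -0.002, -1.0]]
force: [-0.5, 0.2, -0.3]
gripper_width: 0.0281
grasp_force: 30.0
```

>>> {"method": "arm_command", "body": {"steps": [[[0,0,-0.025],[0,0,0],1],[[0,0,-0.025],[0,0,0],1],[[0,0,0],[0,0,0],1],[[0,0,0],[0,0,0],1]]}}

```text
clock: 19.4
tool_pos: [0.6757, 0.1361, 0.1495]
tool_rot: [[0.106, 0.994, -0.002], [0.994, -0.106, -0.0], [-0.0, -0.002, -1.0]]
force: [0.6, 0.2, 0.0]
gripper_width: 0.0279
grasp_force: 30.0
```

```bash
python3 held.py 66 .16 2>/dev/null; python3 go.py .676 .1365 .1 83.9
```

```text
scene 527 cut [ 0.6756  0.1356 -0.0965 -0.0008] 0.74 rack [ 6.595e-01 -2.450e-02 -1.023e-01  6.000e-04] 1956 well [0.6759 0.1346] well-cut [ 0.0003 -0.0009] dyaw -0.006 cut-tcp [-0.0001 -0.0005]
top 0 cut [ 0.6757  0.1361 -0.106   0.    ] nan rack [ 0.6639 -0.0243 -0.1282  0.0096] 1545 well [0.6843 0.1344] well-cut [ 0.0087 -0.0016] dyaw -0.022 cut-tcp [0. 0.]
shift [-0.0005  0.0002 -0.0511] turn [-0.     0.001 -0.   ] at [0.6765 0.1363 0.1511] j [  1.  36. -22.  85.  14.  62. -30.] w 0.0277 F [-1.1  0.1 -2. ] t 19.5
```

>>> {"method": "arm_command", "body": {"steps": [[[0,-0.0004,-0.02],[0,0,0],1],[[0,0,-0.02],[0,0,0],1],[[0,0,-0.009],[0,0,0],1],[[0,0,0],[0,0,0],1]]}}

```text
clock: 19.9
tool_pos: [0.6758, 0.1355, 0.1006]
tool_rot: [[0.106, 0.994, -0.001], [0.994, -0.106, -0.0], [-0.0, -0.001, -1.0]]
force: [0.4, -0.1, -1.5]
gripper_width: 0.028
grasp_force: 30.0
```

>>> {"method": "arm_command", "body": {"steps": [[[0,0,-0.004],[0,0,0],1],[[0,0,-0.003],[0,0,0],1],[[0,0,-0.003],[0,0,0],1],[[0,0,0],[0,0,0],1]]}}

```text
clock: 20.3
tool_pos: [0.676, 0.1354, 0.0907]
tool_rot: [[0.106, 0.994, -0.0], [0.994, -0.106, -0.0], [-0.0, -0.0, -1.0]]
force: [0.1, 0.0, -1.2]
gripper_width: 0.028
grasp_force: 30.0
```

>>> {"method": "arm_command", "body": {"steps": [[[0,0,-0.004],[0,0,0],1],[[0,0,-0.004],[0,0,0],1],[[0,0,-0.002],[0,0,0],1],[[0,0,0],[0,0,0],1]]}}

```text
clock: 20.7
tool_pos: [0.676, 0.1354, 0.0806]
tool_rot: [[0.106, 0.994, -0.0], [0.994, -0.106, -0.0], [-0.0, -0.0, -1.0]]
force: [-1.7, -1.0, 1.8]
gripper_width: 0.0278
grasp_force: 30.0
```

>>> {"method": "arm_command", "body": {"steps": [[[0,0,0],[0,0,0],0],[[0,0,0],[0,0,0],0],[[0,0,0],[0,0,0],0],[[0,0,0.03],[0,0,0],0],[[0,0,0.045],[0,0,0],0],[[0,0,0.045],[0,0,0],0]]}}

```text
clock: 21.3
tool_pos: [0.6757, 0.1355, 0.2021]
tool_rot: [[0.106, 0.994, -0.001], [0.994, -0.106, 0.0], [-0.0, -0.001, -1.0]]
force: [0.9, 0.2, 1.2]
gripper_width: 0.0469
grasp_force: 0.0
```

>>> {"method": "arm_command", "body": {"steps": [[[-0.0289,-0.0174,0],[0,0,0.07],0],[[-0.0289,-0.0174,0],[0,0,0.07],0],[[-0.0289,-0.0174,0],[0,0,0.07],0],[[-0.0289,-0.0174,0],[0,0,0.07],0],[[-0.0289,-0.0174,0],[0,0,0.07],0],[[-0.0289,-0.0174,0],[0,0,0.07],0],[[-0.0289,-0.0174,0],[0,0,0.07],0],[[0,0,0],[0,0,0],0]]}}

```text
clock: 22.1
tool_pos: [0.4713, 0.0115, 0.2011]
tool_rot: [[-0.374, 0.927, -0.0], [0.927, 0.374, -0.002], [-0.002, -0.001, -1.0]]
force: [0.4, 0.4, 0.0]
gripper_width: 0.0471
grasp_force: 0.0
```

```bash
python3 chk.py 45 .4743 .0123 112 66 .676 .134 -6;  python3 go.py .474 .0135 .07 112
```

```text
45 205 [0.4734 0.0123] z 0.0004 yaw 111.9 0.91
45 hidden 0
66 707 [0.6775 0.1272] z 0.0108 yaw -241.4 2.49
66 379 [0.676  0.1254] z 0.011 yaw -16.9 2.93
shift [ 0.      0.0002 -0.1314] turn [0.001 0.001 0.002] at [0.474  0.0133 0.2014] j [ 21.  11. -30. 113.   7.  57.  10.] w 0.0469 F [ 0.2 -0.6 -0.3] t 22.2
```

>>> {"method": "arm_command", "body": {"steps": [[[0,0,-0.035],[0,0,0],0.0],[[0,0,-0.035],[0,0,0],0.0],[[0,0,-0.03],[0,0,0],0.0],[[0,0,-0.02],[0,0,0],0.0],[[0,0,-0.011],[0,0,0],0.0],[[0,0,0],[0,0,0],0.0]]}}

```text
clock: 22.8
tool_pos: [0.4737, 0.0143, 0.0689]
tool_rot: [[-0.374, 0.927, -0.002], [0.927, 0.374, 0.001], [0.001, -0.002, -1.0]]
force: [-0.7, -0.5, 0.8]
gripper_width: 0.0473
grasp_force: 0.0
```

>>> {"method": "arm_command", "body": {"steps": [[[0,0,0],[0,0,0],1],[[0,0,0],[0,0,0],1],[[0,0,0],[0,0,0],1],[[0,0,0],[0,0,0],1],[[0,0,0],[0,0,0],1],[[0,0,0],[0,0,0],1]]}}

```text
clock: 23.4
tool_pos: [0.4741, 0.0136, 0.0701]
tool_rot: [[-0.374, 0.927, 0.001], [0.927, 0.374, -0.0], [-0.0, 0.001, -1.0]]
force: [1.3, -0.1, 1.7]
gripper_width: 0.0279
grasp_force: 30.0
```

>>> {"method": "arm_command", "body": {"steps": [[[0,0,0.02],[0,0,0],1],[[0,0,0.04],[0,0,0],1],[[0,0,0.04],[0,0,0],1],[[0,0,0.03],[0,0,0],1],[[0,0,0],[0,0,0],1],[[0,0,0],[0,0,0],1]]}}

```text
clock: 24.0
tool_pos: [0.4737, 0.0135, 0.1998]
tool_rot: [[-0.374, 0.928, 0.0], [0.928, 0.374, -0.0], [-0.001, 0.0, -1.0]]
force: [0.3, 0.4, -2.4]
gripper_width: 0.0279
grasp_force: 30.0
```

```bash
python3 go.py .6505 -.102 .20 -6.1
```

```text
shift [ 0.1768 -0.1155  0.0002] turn [ 1.00e-03 -0.00e+00 -2.06e+00] at [0.4737 0.0135 0.1998] j [ 22.  11. -30. 114.   7.  57.  10.] w 0.0279 F [ 0.3  0.4 -2.4] t 24.0
```

>>> {"method": "arm_command", "body": {"steps": [[[0.0118,-0.0077,0],[0,0,-0.1373],1],[[0.0118,-0.0077,0],[0,0,-0.1373],1],[[0.0118,-0.0077,0],[0,0,-0.1373],1],[[0.0118,-0.0077,0],[0,0,-0.1373],1],[[0.0118,-0.0077,0],[0,0,-0.1373],1],[[0.0118,-0.0077,0],[0,0,-0.1373],1],[[0.0118,-0.0077,0],[0,0,-0.1373],1],[[0.0118,-0.0077,0],[0,0,-0.1373],1]]}}

```text
clock: 24.8
tool_pos: [0.5678, -0.0482, 0.1978]
tool_rot: [[0.66, 0.751, -0.003], [0.751, -0.66, 0.0], [-0.002, -0.002, -1.0]]
force: [0.2, -0.3, -1.5]
gripper_width: 0.0275
grasp_force: 30.0
```

>>> {"method": "arm_command", "body": {"steps": [[[0.0118,-0.0077,0],[0,0,-0.1373],1],[[0.0118,-0.0077,0],[0,0,-0.1373],1],[[0.0118,-0.0077,0],[0,0,-0.1373],1],[[0.0118,-0.0077,0],[0,0,-0.1373],1],[[0.0118,-0.0077,0],[0,0,-0.1373],1],[[0.0118,-0.0077,0],[0,0,-0.1373],1],[[0.0118,-0.0077,0],[0,0,-0.1373],1],[[0,0,0],[0,0,0],1]]}}

```text
clock: 25.6
tool_pos: [0.6507, -0.1026, 0.1974]
tool_rot: [[0.994, -0.109, -0.003], [-0.109, -0.994, -0.0], [-0.003, 0.001, -1.0]]
force: [-1.7, -1.0, -1.6]
gripper_width: 0.0274
grasp_force: 30.0
```

>>> {"method": "arm_command", "body": {"steps": [[[0,0,-0.025],[0,0,0],1],[[0,0,-0.025],[0,0,0],1],[[0,0,0],[0,0,0],1],[[0,0,0],[0,0,0],1]]}}

```text
clock: 26.0
tool_pos: [0.6503, -0.1015, 0.1496]
tool_rot: [[0.995, -0.103, -0.002], [-0.103, -0.995, 0.0], [-0.002, -0.0, -1.0]]
force: [0.7, 0.3, -1.5]
gripper_width: 0.0276
grasp_force: 30.0
```

```bash
python3 held.py 45 -.08 2>/dev/null; python3 go.py .6505 -.102 .1 -6.1
```

```text
scene 223 cut [ 6.506e-01 -1.010e-01 -8.290e-02 -5.000e-04] 1.09 rack [ 0.6587 -0.0263 -0.099   0.0014] 2323 well [ 0.6508 -0.1059] well-cut [ 0.0002 -0.0049] dyaw -0.016 cut-tcp [0.0003 0.0004]
top 20 cut [ 0.6455 -0.0565 -0.1319  0.0049] 1.62 rack [ 0.6643 -0.0227 -0.102   0.0115] 1261 well [ 0.6562 -0.1023] well-cut [ 0.0106 -0.0458] dyaw 0.03 cut-tcp [-0.0047  0.045 ]
shift [-0.0007 -0.0003 -0.051 ] turn [ 0.     0.001 -0.002] at [ 0.6512 -0.1017  0.151 ] j [ 10.  31.  -5.  91.   3.  59. -92.] w 0.0277 F [ 0.1  0.  -1.2] t 26.1
```

>>> {"method": "arm_command", "body": {"steps": [[[-0.0003,-0.0004,-0.02],[0,0,0],1],[[0,0,-0.02],[0,0,0],1],[[0,0,-0.009],[0,0,0],1],[[0,0,0],[0,0,0],1]]}}

```text
clock: 26.5
tool_pos: [0.6502, -0.1021, 0.1006]
tool_rot: [[0.995, -0.105, -0.001], [-0.105, -0.995, 0.0], [-0.001, -0.0, -1.0]]
force: [-0.5, 0.1, -1.1]
gripper_width: 0.0277
grasp_force: 30.0
```

>>> {"method": "arm_command", "body": {"steps": [[[0,0,-0.004],[0,0,0],1],[[0,0,-0.003],[0,0,0],1],[[0,0,-0.003],[0,0,0],1],[[0,0,0],[0,0,0],1],[[0,0,0],[0,0,0],1]]}}

```text
clock: 27.0
tool_pos: [0.6506, -0.1022, 0.091]
tool_rot: [[0.994, -0.105, 0.0], [-0.105, -0.994, 0.0], [0.0, -0.0, -1.0]]
force: [-0.6, 0.2, -1.2]
gripper_width: 0.0276
grasp_force: 30.0
```

Free entry. Seat it, release, lift and back away to check.

>>> {"method": "arm_command", "body": {"steps": [[[0,0,-0.004],[0,0,0],1],[[0,0,-0.004],[0,0,0],1],[[0,0,-0.002],[0,0,0],1],[[0,0,0],[0,0,0],1]]}}

```text
clock: 27.4
tool_pos: [0.6504, -0.1021, 0.0806]
tool_rot: [[0.994, -0.105, -0.0], [-0.105, -0.994, 0.0], [-0.0, -0.0, -1.0]]
force: [-1.0, -0.1, 1.6]
gripper_width: 0.0278
grasp_force: 30.0
```

>>> {"method": "arm_command", "body": {"steps": [[[0,0,0],[0,0,0],0],[[0,0,0],[0,0,0],0],[[0,0,0],[0,0,0],0],[[0,0,0.03],[0,0,0],0.5],[[0,0,0.045],[0,0,0],1],[[0,0,0.045],[0,0,0],1]]}}

```text
clock: 28.0
tool_pos: [0.6501, -0.1022, 0.2021]
tool_rot: [[0.994, -0.105, -0.001], [-0.105, -0.994, 0.0], [-0.001, -0.0, -1.0]]
force: [0.0, -0.2, 0.2]
gripper_width: 0.0264
grasp_force: 0.0
```

>>> {"method": "arm_command", "body": {"steps": [[[-0.04,0,0],[0,0,0],1],[[-0.04,0,0],[0,0,0],1],[[-0.04,0,0],[0,0,0],1],[[-0.04,0,0],[0,0,0],1],[[-0.04,0,0],[0,0,0],1],[[0,0,0],[0,0,0],1]]}}

```text
clock: 28.6
tool_pos: [0.4467, -0.1026, 0.2011]
tool_rot: [[0.994, -0.106, -0.001], [-0.106, -0.994, -0.0], [-0.001, 0.0, -1.0]]
force: [0.8, -0.2, 0.4]
gripper_width: 0.0006
grasp_force: 0.0
```

Run:
```python
from h import *
import h
a=[]
for n in("scene","top"):
    im=robot.get_image(n); w=pts(im)
    m=(abs(w[...,0]-.66)<.07)&(abs(w[...,1]-.01)<.2)
    v,u=np.argwhere(m).T; c=im["color"][v.min():v.max(),u.min():u.max()]
    a.append(cv2.resize(c,None,fx=380/c.shape[1],fy=380/c.shape[1],interpolation=cv2.INTER_CUBIC))
    for s,x,y in((66,.676,.1354),(59,.6675,.0568),(52,.659,-.0225),(45,.6505,-.102)):
        k=w[(np.hypot(w[...,0]-x,w[...,1]-y)<.02)&(w[...,2]>.09)&(w[...,2]<.12)]
        p=w[(np.hypot(w[...,0]-x,w[...,1]-y)<.039)&green(im)&(w[...,2]>.027)]
        _,t,md=fit(p,cutter(s),[-.106],(x,y),.001)
        print(n,s,len(k),np.median(k,0).round(4),"fit",t.round(4),round(md*1e3,2))
H=max(i.shape[0] for i in a); cv2.imwrite("pics/rack1.png",np.hstack([np.pad(i,((0,H-i.shape[0]),(0,0),(0,0))) for i in a])); print(H)
```

```text
scene 66 113 [0.6782 0.1369 0.098 ] fit [ 0.6752  0.1343 -0.0723  0.0103] 0.98
scene 59 98 [0.6714 0.0593 0.0976] fit [ 0.6701  0.0565 -0.072   0.0101] 0.97
scene 52 88 [ 0.663  -0.0216  0.0978] fit [ 0.6605 -0.0256 -0.1183  0.0102] 0.92
scene 45 81 [ 0.6531 -0.0977  0.0978] fit [ 0.6504 -0.102  -0.0909  0.0104] 0.91
top 66 71 [0.6748 0.134  0.0977] fit [ 0.6783  0.1322 -0.017   0.0112] 1.67
top 59 68 [0.6691 0.0572 0.0991] fit [ 0.6727  0.0556 -0.2643  0.0113] 1.76
top 52 68 [ 0.6597 -0.0263  0.0991] fit [ 0.6627 -0.025  -0.134   0.0119] 1.71
top 45 69 [ 0.6511 -0.1029  0.0994] fit [ 0.6538 -0.1019 -0.0224  0.0121] 1.6
401
```

View pics/rack1.png

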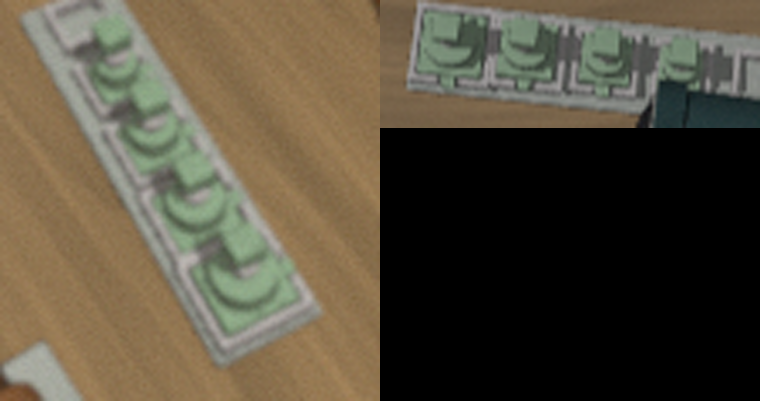

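All four stand in their wells at z ≈ 0.010. In the top view (right crop) the tabs at (448,85), (525,90), (603,90) sit in the notches, and the arm partly covers the 45's. Next I press the plungers, starting with the 66.

>>> {"method": "arm_command", "body": {"steps": [[[0.0283,0.0297,0],[0,0,0],1],[[0.0283,0.0297,0],[0,0,0],1],[[0.0283,0.0297,0],[0,0,0],1],[[0.0283,0.0297,0],[0,0,0],1],[[0.0283,0.0297,0],[0,0,0],1],[[0.0283,0.0297,0],[0,0,0],1],[[0.0283,0.0297,0],[0,0,0],1],[[0.0283,0.0297,0],[0,0,0],1],[[0,0,0],[0,0,0],1]]}}

```text
clock: 29.6
tool_pos: [0.679, 0.1408, 0.1992]
tool_rot: [[0.995, -0.101, -0.001], [-0.101, -0.995, 0.002], [-0.001, -0.002, -1.0]]
force: [-0.7, 0.4, -0.7]
gripper_width: 0.0006
grasp_force: 0.0
```

>>> {"method": "arm_command", "body": {"steps": [[[0,0,-0.03],[0,0,0],1],[[0,0,-0.03],[0,0,0],1],[[0,0,-0.02],[0,0,0],1],[[0,0,-0.008],[0,0,0],1],[[0,0,0],[0,0,0],1],[[0,0,0],[0,0,0],1]]}}

```text
clock: 30.2
tool_pos: [0.6776, 0.1355, 0.1138]
tool_rot: [[0.994, -0.105, 0.001], [-0.105, -0.994, 0.0], [0.001, -0.001, -1.0]]
force: [0.3, 0.9, 0.6]
gripper_width: 0.0005
grasp_force: 0.0
```

```bash
python3 go.py .6762 .1355 .089 -6.1
```

```text
shift [-0.0014 -0.     -0.0248] turn [-0.     0.001 -0.001] at [0.6776 0.1355 0.1138] j [  -7.   37.  -10.   87.    7.   57. -115.] w 0.0005 F [0.3 0.9 0.6] t 30.2
```

>>> {"method": "arm_command", "body": {"steps": [[[-0.001,0,-0.005],[0,0,0],1],[[0,0,-0.004],[0,0,0],1],[[0,0,-0.004],[0,0,0],1],[[0,0,-0.004],[0,0,0],1],[[0,0,0],[0,0,0],1]]}}

```text
clock: 30.7
tool_pos: [0.6765, 0.1355, 0.096]
tool_rot: [[0.994, -0.105, 0.001], [-0.105, -0.994, 0.0], [0.001, -0.001, -1.0]]
force: [2.2, -0.1, 7.2]
gripper_width: 0.0004
grasp_force: 3.7
```

>>> {"method": "arm_command", "body": {"steps": [[[0,0,-0.003],[0,0,0],1],[[0,0,-0.003],[0,0,0],1],[[0,0,-0.002],[0,0,0],1],[[0,0,0],[0,0,0],1],[[0,0,0],[0,0,0],1]]}}

```text
clock: 31.2
tool_pos: [0.6766, 0.1356, 0.0891]
tool_rot: [[0.994, -0.105, 0.002], [-0.105, -0.994, 0.0], [0.002, -0.001, -1.0]]
force: [-2.4, -1.1, 14.4]
gripper_width: 0.0002
grasp_force: 7.7
```

>>> {"method": "arm_command", "body": {"steps": [[[0,0,-0.001],[0,0,0],1],[[0,0,0],[0,0,0],1],[[0,0,0],[0,0,0],1],[[0,0,0],[0,0,0],1],[[0,0,0],[0,0,0],1],[[0,0,0],[0,0,0],1]]}}

```text
clock: 31.8
tool_pos: [0.6768, 0.1356, 0.0889]
tool_rot: [[0.994, -0.105, 0.002], [-0.105, -0.994, 0.001], [0.002, -0.001, -1.0]]
force: [-4.6, -1.6, 24.1]
gripper_width: 0.0001
grasp_force: 12.2
```

>>> {"method": "arm_command", "body": {"steps": [[[0,0,0.008],[0,0,0],1],[[0,0,0.012],[0,0,0],1],[[0,0,0.02],[0,0,0],1],[[0,0,0],[0,0,0],1],[[-0.003,-0.0262,0],[0,0,0],1],[[-0.003,-0.0262,0],[0,0,0],1],[[-0.003,-0.0262,0],[0,0,0],1],[[0,0,-0.01],[0,0,0],1],[[0,0,0],[0,0,0],1],[[0,0,0],[0,0,0],1]]}}

```text
clock: 32.8
tool_pos: [0.6665, 0.0579, 0.1163]
tool_rot: [[0.995, -0.104, -0.001], [-0.104, -0.995, 0.001], [-0.001, -0.0, -1.0]]
force: [0.5, 0.7, 0.9]
gripper_width: 0.0004
grasp_force: 0.0
```

```bash
python3 go.py .6675 .0568 .089 -6.1; python3 chk.py 66 .676 .1354 -6
```

```text
shift [ 0.001  -0.0011 -0.0273] turn [-0.001 -0.001 -0.002] at [0.6665 0.0579 0.1163] j [  -1.   34.  -10.   90.    7.   56. -109.] w 0.0004 F [0.5 0.7 0.9] t 32.8
66 689 [0.6781 0.1285] z 0.0106 yaw -51.5 2.42
66 217 [0.6779 0.1339] z 0.0105 yaw -3.6 1.54
```

>>> {"method": "arm_command", "body": {"steps": [[[0.001,-0.001,-0.007],[0,0,0],1],[[0,0,-0.005],[0,0,0],1],[[0,0,-0.004],[0,0,0],1],[[0,0,-0.004],[0,0,0],1],[[0,0,-0.004],[0,0,0],1],[[0,0,-0.003],[0,0,0],1],[[0,0,0],[0,0,0],1]]}}

```text
clock: 33.6
tool_pos: [0.6685, 0.0564, 0.0902]
tool_rot: [[0.994, -0.105, 0.001], [-0.105, -0.994, 0.001], [0.001, -0.001, -1.0]]
force: [0.5, 2.7, 10.1]
gripper_width: 0.0006
grasp_force: 5.1
```

>>> {"method": "arm_command", "body": {"steps": [[[0,0,-0.001],[0,0,0],1],[[0,0,0],[0,0,0],1],[[0,0,0],[0,0,0],1],[[0,0,0],[0,0,0],1],[[0,0,0],[0,0,0],1],[[0,0,0],[0,0,0],1]]}}

```text
clock: 34.2
tool_pos: [0.6685, 0.0565, 0.0896]
tool_rot: [[0.994, -0.105, 0.001], [-0.105, -0.994, 0.001], [0.001, -0.001, -1.0]]
force: [-0.5, 3.5, 10.5]
gripper_width: 0.0003
grasp_force: 5.3
```

>>> {"method": "arm_command", "body": {"steps": [[[0,0,-0.001],[0,0,0],1],[[0,0,-0.001],[0,0,0],1],[[0,0,0],[0,0,0],1],[[0,0,0],[0,0,0],1],[[0,0,0],[0,0,0],1],[[0,0,0],[0,0,0],1],[[0,0,0],[0,0,0],1]]}}

```text
clock: 34.9
tool_pos: [0.6687, 0.0565, 0.0889]
tool_rot: [[0.994, -0.105, 0.002], [-0.105, -0.994, 0.001], [0.002, -0.001, -1.0]]
force: [-6.9, 1.8, 25.8]
gripper_width: 0.0004
grasp_force: 12.9
```

>>> {"method": "arm_command", "body": {"steps": [[[0,0,0.008],[0,0,0],1],[[0,0,0.012],[0,0,0],1],[[0,0,0.02],[0,0,0],1],[[0,0,0],[0,0,0],1],[[-0.003,-0.0263,0],[0,0,0],1],[[-0.003,-0.0263,0],[0,0,0],1],[[-0.003,-0.0263,0],[0,0,0],1],[[0,0,-0.01],[0,0,0],1],[[0,0,0],[0,0,0],1],[[0,0,0],[0,0,0],1]]}}

```text
clock: 35.9
tool_pos: [0.6586, -0.022, 0.1163]
tool_rot: [[0.995, -0.104, -0.001], [-0.104, -0.995, 0.001], [-0.001, -0.0, -1.0]]
force: [-0.6, 0.4, 0.4]
gripper_width: 0.0007
grasp_force: 0.0
```

```bash
python3 go.py .659 -.0225 .089 -6.1
```

```text
shift [ 0.0004 -0.0005 -0.0273] turn [-0.001 -0.001 -0.002] at [ 0.6586 -0.022   0.1163] j [   6.   33.  -10.   92.    6.   55. -102.] w 0.0007 F [-0.6  0.4  0.4] t 35.9
```

>>> {"method": "arm_command", "body": {"steps": [[[0,-0.0005,-0.007],[0,0,0],1],[[0,0,-0.005],[0,0,0],1],[[0,0,-0.004],[0,0,0],1],[[0,0,-0.004],[0,0,0],1],[[0,0,-0.004],[0,0,0],1],[[0,0,-0.003],[0,0,0],1],[[0,0,-0.001],[0,0,0],1],[[0,0,-0.001],[0,0,0],1],[[0,0,0],[0,0,0],1]]}}

```text
clock: 36.8
tool_pos: [0.6595, -0.0227, 0.0891]
tool_rot: [[0.995, -0.105, 0.001], [-0.105, -0.995, 0.001], [0.001, -0.001, -1.0]]
force: [-4.4, 2.8, 17.8]
gripper_width: 0.0005
grasp_force: 8.4
```

>>> {"method": "arm_command", "body": {"steps": [[[0,0,-0.001],[0,0,0],1],[[0,0,0],[0,0,0],1],[[0,0,0],[0,0,0],1],[[0,0,0],[0,0,0],1],[[0,0,0],[0,0,0],1],[[0,0,0],[0,0,0],1]]}}

```text
clock: 37.4
tool_pos: [0.6597, -0.0226, 0.0888]
tool_rot: [[0.995, -0.104, 0.002], [-0.104, -0.995, 0.001], [0.002, -0.001, -1.0]]
force: [-6.9, 4.3, 27.0]
gripper_width: 0.0003
grasp_force: 13.4
```

>>> {"method": "arm_command", "body": {"steps": [[[0,0,0.008],[0,0,0],1],[[0,0,0.012],[0,0,0],1],[[0,0,0.02],[0,0,0],1],[[0,0,0],[0,0,0],1],[[-0.003,-0.0265,0],[0,0,0],1],[[-0.003,-0.0265,0],[0,0,0],1],[[-0.003,-0.0265,0],[0,0,0],1],[[0,0,-0.01],[0,0,0],1],[[0,0,0],[0,0,0],1],[[0,0,0],[0,0,0],1]]}}

```text
clock: 38.4
tool_pos: [0.6497, -0.102, 0.1163]
tool_rot: [[0.995, -0.104, -0.001], [-0.104, -0.995, 0.001], [-0.001, -0.001, -1.0]]
force: [0.7, 1.3, -0.8]
gripper_width: 0.0003
grasp_force: 0.0
```

```bash
python3 go.py .6505 -.1021 .089 -6.1
```

```text
shift [ 0.0008 -0.0001 -0.0273] turn [-0.001 -0.001 -0.002] at [ 0.6497 -0.102   0.1163] j [ 13.  33.  -9.  92.   6.  55. -94.] w 0.0003 F [ 0.7  1.3 -0.8] t 38.4
```

>>> {"method": "arm_command", "body": {"steps": [[[0,0,-0.007],[0,0,0],1],[[0,0,-0.005],[0,0,0],1],[[0,0,-0.004],[0,0,0],1],[[0,0,-0.004],[0,0,0],1],[[0,0,-0.004],[0,0,0],1],[[0,0,-0.003],[0,0,0],1],[[0,0,-0.001],[0,0,0],1],[[0,0,-0.001],[0,0,0],1],[[0,0,0],[0,0,0],1]]}}

```text
clock: 39.3
tool_pos: [0.6507, -0.1023, 0.0891]
tool_rot: [[0.995, -0.105, 0.002], [-0.105, -0.995, 0.001], [0.002, -0.001, -1.0]]
force: [-3.2, 4.3, 16.7]
gripper_width: 0.0005
grasp_force: 8.4
```

>>> {"method": "arm_command", "body": {"steps": [[[0,0,-0.001],[0,0,0],1],[[0,0,0],[0,0,0],1],[[0,0,0],[0,0,0],1],[[0,0,0],[0,0,0],1],[[0,0,0],[0,0,0],1],[[0,0,0],[0,0,0],1]]}}

```text
clock: 39.9
tool_pos: [0.6509, -0.1023, 0.0888]
tool_rot: [[0.995, -0.104, 0.002], [-0.104, -0.995, 0.0], [0.002, -0.001, -1.0]]
force: [-6.3, 4.6, 25.3]
gripper_width: 0.0003
grasp_force: 13.2
```

Held at the firm stop. Release, lift and retreat, then check.

>>> {"method": "arm_command", "body": {"steps": [[[0,0,0.008],[0,0,0],1],[[0,0,0.012],[0,0,0],1],[[0,0,0.03],[0,0,0],1],[[0,0,0.04],[0,0,0],1],[[-0.03,-0.03,0.02],[0,0,0],1],[[-0.04,-0.03,0],[0,0,0],1],[[-0.04,-0.03,0],[0,0,0],1],[[-0.04,-0.03,0],[0,0,0],1],[[-0.04,-0.03,0],[0,0,0],1],[[-0.03,-0.03,0],[0,0,0],1]]}}

```text
clock: 40.9
tool_pos: [0.4272, -0.2842, 0.197]
tool_rot: [[0.994, -0.106, -0.001], [-0.106, -0.994, -0.0], [-0.001, 0.0, -1.0]]
force: [0.7, -1.1, -0.7]
gripper_width: 0.0005
grasp_force: 0.0
```

>>> {"method": "arm_command", "body": {"steps": [[[-0.03,-0.03,0],[0,0,0],1],[[-0.02,-0.03,0],[0,0,0],1],[[0,-0.03,0],[0,0,0],1],[[0,0,0],[0,0,0],1],[[0,0,0],[0,0,0],1]]}}

```text
clock: 41.4
tool_pos: [0.3795, -0.3732, 0.1966]
tool_rot: [[0.994, -0.106, -0.001], [-0.106, -0.994, 0.001], [-0.001, -0.001, -1.0]]
force: [-0.5, -0.3, 0.5]
gripper_width: 0.0003
grasp_force: 0.0
```

Run:
```python
from h import *
a=[]
for n in("scene","top"):
    im=robot.get_image(n); w=pts(im)
    m=(abs(w[...,0]-.6)<.2)&(abs(w[...,1]-.01)<.27)&(w[...,2]<.12)
    v,u=np.argwhere(m).T; c=im["color"][v.min():v.max(),u.min():u.max()]
    a.append(cv2.resize(c,None,fx=390/c.shape[1],fy=390/c.shape[1],interpolation=cv2.INTER_CUBIC))
    for s,x,y in((66,.676,.1354),(59,.6675,.0568),(52,.659,-.0225),(45,.6505,-.102)):
        k=w[(np.hypot(w[...,0]-x,w[...,1]-y)<.02)&(w[...,2]>.075)&(w[...,2]<.12)]
        p=w[(np.hypot(w[...,0]-x,w[...,1]-y)<.039)&green(im)&(w[...,2]>.027)]
        _,t,md=fit(p,cutter(s),[-.106],(x,y),.001)
        print(n,s,len(k),"top z",np.percentile(k[:,2],80).round(4),"fit",t.round(4),round(md*1e3,2))
H=max(i.shape[0] for i in a); cv2.imwrite("pics/rack2.png",np.hstack([np.pad(i,((0,H-i.shape[0]),(0,0),(0,0))) for i in a])); print(H,robot.read_state()["clock"])
```

```text
scene 66 132 top z 0.0988 fit [ 0.6753  0.1343 -0.1077  0.0104] 0.88
scene 59 117 top z 0.0987 fit [ 0.6697  0.0564 -0.0829  0.0102] 1.05
scene 52 109 top z 0.0986 fit [ 0.6603 -0.0258 -0.0432  0.0102] 0.96
scene 45 99 top z 0.0984 fit [ 0.6502 -0.1018 -0.0999  0.0101] 0.92
top 66 79 top z 0.1009 fit [ 0.6781  0.1342 -0.1497  0.0106] 1.83
top 59 75 top z 0.1018 fit [ 0.6726  0.0548 -0.0078  0.0103] 1.74
top 52 74 top z 0.1014 fit [ 0.6625 -0.0282 -0.1396  0.012 ] 1.58
top 45 77 top z 0.1015 fit [ 0.6528 -0.1028 -0.1111  0.0116] 1.5
355 41.5
```

View pics/rack2.png

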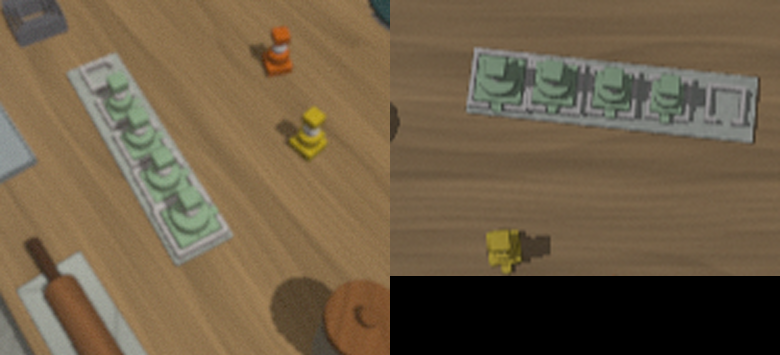

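All four stand in their wells with knobs up (tops at ≈ 0.098) and tabs toward the notches, at (498,107), (552,110), (610,113), (665,120) in the right crop. The 38 well is empty. Before handing in, I check that no fifth green cutter was hidden by the arm.

Run:
```python
from h import *
extra=0
for n in("scene","top"):
    im=robot.get_image(n); w=pts(im)
    m=green(im)&(w[...,2]>.01)&(w[...,2]<.1)&(w[...,0]>.15)&(w[...,0]<1)&(abs(w[...,1])<.7)
    k,_,st,c=cv2.connectedComponentsWithStats(m.astype(np.uint8))
    for i in range(1,k):
        if st[i,4]>25:
            p=np.nanmedian(w[_==i],0).round(3); far=abs(p[0]-.66)>.07; extra+=far; print(n,st[i,4],p,"EXTRA" if far else "")
print(extra)
if not extra: print(robot.close_job())
```

```text
scene 87 [ 0.652 -0.095  0.097] 
scene 1436 [0.673 0.071 0.049] 
top 343 [0.665 0.13  0.041] 
top 267 [0.659 0.054 0.046] 
top 228 [ 0.65  -0.024  0.04 ] 
top 175 [ 0.64  -0.1    0.044] 
0
the job is handed in; nothing more can be done
None
```

The four green cutters present (66, 59, 52 and 45 mm; no 38 mm cutter was found) stand upright in their own wells, tabs toward the notches. Each plunger was pushed to its firm stop in order from largest to smallest, held, and sprang fully back. The job is handed in; no verdict came back.

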